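# Stand the lab bottles in their spill dishes by size

## Robot

A 6-joint arm with a two-finger parallel gripper is mounted at the origin on a cart in front of the work surface, level with it; the furniture and walls round the work are solid. World frame = base frame: x ahead of the robot, y to its left, z up, the work surface at z = 0. Lengths are in m, angles in rad, forces in N, time in s.
With the tool pointing down it reaches from about 0.35 to 0.975 m from the base axis. Payload 17.4 kg.
Tool frame: the origin (TCP) lies midway between the tips of the shut fingers; the grasp point (between the pads) lies 19 mm behind it; z points along the fingers, y is the direction in which the jaws open and shut (so a half turn about z gives the same grasp; the last joint's range is limited). The gripper opens to 85 mm and grips with 20 to 120 N. Pads are 22 mm wide; open, the fingers measure 114 mm over their backs; the gripper's body (76 mm by 85 mm) begins 54 mm behind the grasp point. The pads swing forward as they close: fully open they stand 13 mm farther back than shut.
Start: joints at [-1.356, 0.116, 1.442, -0, 1.584, -0.038], TCP at [0.169, -0.654, 0.231] pointing down, gripper open.
Joint ranges: [-2.83, 2.83], [-0.83, 2.19], [0.07, 2.5], [-1.14, 4.28], [0.01, 3], [-2.97, 2.97]. Speed limits (rad/s): [1.89, 1.89, 2.22, 3.14, 3.14, 3.14].

## Interface

Orientations are given as a rotation vector (axis times angle).
In Python, from station import read_state, snapshot, close_job gives the robot as it stands.
- The arm moves only by the shell command python3 -m jog 'ROWS' [FORCE]. ROWS is JSON, a list of rows, each a list of 7 numbers: the turn, a rotation vector about the tool's x, y, z normalised to -1 to 1, where 1 is pi rad, then the shift along the tool's x, y, z normalised to -1 to 1, where 1 is 0.15 m, then the opening in per cent of the stroke, from 0 (shut) to 100 (fully open). A call has exactly 8 rows; each row is the pose to reach, as a shift and turn from the pose commanded when the call began, along the tool's axes at that moment, turning the shorter way round; what a row does not reach only later rows make up. A row lasts 1/12 s, in which the tool goes at most 41.7 mm and 7.16 degrees, less where a joint would pass 70% of its speed; a pose out of reach is approached as far as the arm can. A call with a number of a shift or a turn outside -1 to 1 is refused whole. A call with a gripper value outside its range is refused whole. The fingers move at their own pace and stop on an object; FORCE is the grip in N (left out, the last holds). Time passes only in rows, so rows that repeat a pose let the fingers close, or fill a call up. It gives the time, the measured TCP pose, the force and the opening at its end, in the units of the state.
- read_state(): the state, without advancing time (a new reading comes with each control period).
- snapshot(name): name is "scene" or "side" or "wrist"; returns a dict with "image" (480x640x3 uint8, red, green, blue), "z_map" (480x640 float32, m along the optical axis (not along the pixel's ray), 0 where there is no reading), "intrinsics" (3x3 intrinsics, pixels), "R" (3x3) and "t" (3): a world point X has camera coordinates R X + t. Camera axes: x right, y down, z forward; pixel columns grow to the right and rows downward; lengths in m; the calibration is good to about 2 mm. The wrist camera is an equidistant fisheye: a pixel r from the principal point sees the ray r / f radians off the axis. A picture is of the moment at which its call begins.
- close_job(): hands the job in, once; it reports no verdict.
The state is a dict: "t": time; "joints": joint angles; "dq": joint speeds; "tau": joint torques, N m; "ee_pos": TCP position; "tool_rot": TCP orientation; "wrist_force": force on the tool from outside, world axes, zero at the start; "moment": the same for the moment, N m; "gripper_width": opening from 0.0 (shut) to 1.0 (fully open).
Only numpy, scipy, OpenCV 4.12 (cv2) and the standard library are available. Lean on these libraries where they do the work, as an engineer would, in place of code of your own. Each camera call takes 0.05 s, during which the arm holds its last target.

## Task

Put the three bottles away in the three steel spill dishes, one after another, standing upright in the middle of the dish: first the shortest bottle into the smallest dish, then the middle bottle into the middle-sized dish, and last the tallest bottle into the largest dish. Keep the bottles upright, and leave the tube, the jar, the mixing cup and everything else where they stand.

Things in the scene. Friction and masses are not known exactly. Their poses are not given: they have to be found in the camera images.
- dropper_bottle: shortest bottle: small whitish dropper bottle, 82 mm high, round; body 33 mm in diameter (good to grip from 32 to 48 mm up), a slim white cap 20 mm in diameter from 56 to 82 mm. About 0.06 kg. Origin at the centre of its underside, z up, stands upright on the bench at the start. 
- cap_bottle: middle bottle: clear bluish round bottle with a short wide pale screw cap, 96 mm high; body 39 mm in diameter (good to grip from 45 to 70 mm up), cap 31 mm in diameter from 80 to 96 mm. About 0.09 kg. Origin at the centre of its underside, z up, stands upright on the bench at the start. 
- tall_bottle: tallest bottle: slim white round bottle with a printed label and a pale lilac cap, 148 mm high, 44 mm in diameter (good to grip from 100 to 118 mm up, so that the top goes in between the fingers and stays clear of the palm). About 0.15 kg. Origin at the centre of its underside, z up, stands upright on the bench at the start. 
- small_dish: shallow round bare-steel saucer, 62 mm across the rim, 48 mm across its flat floor, floor 3 mm and rim 7 mm above the bench, wall 3 mm; fixed to the bench. Origin at the centre of its underside, on the bench, z up. The smallest of three alike steel spill dishes.
- middle_dish: shallow round bare-steel saucer, 78 mm across the rim, 64 mm across its flat floor, floor 3 mm and rim 7 mm above the bench, wall 3 mm; fixed to the bench. Origin at the centre of its underside, on the bench, z up. The middle-sized of three alike steel spill dishes.
- large_dish: shallow round bare-steel saucer, 96 mm across the rim, 82 mm across its flat floor, floor 3 mm and rim 7 mm above the bench, wall 3 mm; fixed to the bench. Origin at the centre of its underside, on the bench, z up. The largest of three alike steel spill dishes.
- cream_tube: bystander, not a bottle: white flat-ended cream tube standing on its cap, 118 mm high, 39 x 47 mm; may stand among the bottles and dishes; leave it alone. Origin at the centre of its underside, z up.
- resin_jar: bystander: squat brown jar with a black lid, 52 mm in diameter, 54 mm high, behind the bottles and dishes as seen from the robot; leave it alone. Origin at the centre of its underside, z up.
- mix_cup: bystander: cream-coloured waisted mixing cup, 52 mm across the rim, 50 mm high, behind the bottles and dishes as seen from the robot, under the front edge of the wall shelf (its edge runs along y at x = 0.59 m, underside 0.50 m above the bench: keep the wrist clear of it when lifting); leave it alone. Origin at the centre of its underside, z up.
Things that resemble listed ones, but are neither listed nor needed, are in the scene too. Leave any green look-alike of the large_dish alone. Leave any purple look-alike of the dropper_bottle alone.

How it is judged:
On the way, in this order (a step that is already met when the one before it is completed fails the run):
1. the shortest bottle in the smallest dish, upright, let go (horizontal distance between dropper_bottle and small_dish below 0.015 m and z of dropper_bottle in the frame of small_dish between 0 and 0.008 m and angle between dropper_bottle's own z axis and vertical below 0.12 rad and linear speed of dropper_bottle below 0.02 m/s and angular speed of dropper_bottle below 0.2 rad/s and contact force between dropper_bottle and the fingers below 0.2 N), for 0.2 s.
2. the middle bottle in the middle-sized dish, upright, let go (horizontal distance between cap_bottle and middle_dish below 0.015 m and z of cap_bottle in the frame of middle_dish between 0 and 0.008 m and angle between cap_bottle's own z axis and vertical below 0.12 rad and linear speed of cap_bottle below 0.02 m/s and angular speed of cap_bottle below 0.2 rad/s and contact force between cap_bottle and the fingers below 0.2 N), for 0.2 s.
3. the tallest bottle in the largest dish, upright, let go (horizontal distance between tall_bottle and large_dish below 0.015 m and z of tall_bottle in the frame of large_dish between 0 and 0.008 m and angle between tall_bottle's own z axis and vertical below 0.12 rad and linear speed of tall_bottle below 0.02 m/s and angular speed of tall_bottle below 0.2 rad/s and contact force between tall_bottle and the fingers below 0.2 N), for 0.2 s.
At the end, for the whole second after the job is handed in: Each bottle stands upright (within 0.12 rad) on the floor of its own dish (shortest in smallest, middle in middle-sized, tallest in largest), its centre within 15 mm of the dish's centre, let go and at rest; tube, jar and cup within 25 mm of where they stood (all of step 1 and all of step 2 and all of step 3 and distance of each of cream_tube, resin_jar, mix_cup from where it was at the start of the episode below 0.025 m); the robot touches nothing.
It fails at once if a bottle tipped by more than 0.5 rad (angle between any of dropper_bottle, cap_bottle, tall_bottle's own z axis and vertical above 0.5 rad).
It fails at once if the tube, jar or cup moved more than 25 mm or tipped over (distance of any of cream_tube, resin_jar, mix_cup from where it was at the start of the episode above 0.025 m or angle between any of cream_tube, resin_jar, mix_cup's own z axis and vertical above 0.5 rad).
It also fails if it takes over 93 s, if anything falls off the work surface, if the arm or the gripper's body presses on something with over 40 N, if the wrist force passes 120 N, or if a joint passes its speed limit or range.

## Working session

There is one attempt and no reset: what is moved stays moved. The work goes in short steps, Python scripts to look and compute and a shell command to move; the robot and the scene stay as the last step left them, time stands still between calls to the robot, and variables do not carry over. Pictures are saved under pics/ and viewed, and the job is handed in when it is done.

```bash
ls; mkdir -p pics; cat > h.py <<'E'
import numpy as np, cv2
from station import read_state, snapshot
def save(n,im): cv2.imwrite('pics/'+n+'.png',cv2.cvtColor(im,cv2.COLOR_RGB2BGR))
def world(s,u,v,z=None,plane=None):
    K,R,t=s['intrinsics'],np.array(s['R']),np.array(s['t'])
    r=np.array([(u-K[0][2])/K[0][0],(v-K[1][2])/K[1][1],1.0])
    C=-R.T@t; d=R.T@r
    if plane is not None: return C+d*(plane-C[2])/d[2]
    return C+d*z
E
python3 - <<'E'
from h import *
import pickle
st=read_state(); print({k:np.round(v,3) for k,v in st.items()})
for n in('scene','side','wrist'):
    s=snapshot(n); save(n+'0',s['image']); pickle.dump(s,open(n+'0.pkl','wb'))
    print(n,np.array(s['intrinsics']).round(1).tolist(),(-np.array(s['R']).T@s['t']).round(3))
E
```

```text
pics
{'t': np.float64(0.0), 'joints': array([-1.356,  0.116,  1.442,  0.   ,  1.584, -0.038]), 'dq': array([-0.001,  0.   ,  0.   , -0.002,  0.001,  0.   ]), 'tau': array([-2.0000e-03, -7.3198e+01, -6.3249e+01, -0.0000e+00,  6.0000e-03,
       -0.0000e+00]), 'ee_pos': array([ 0.169, -0.653,  0.231]), 'tool_rot': array([-3.115, -0.396,  0.   ]), 'wrist_force': array([0.385, 0.817, 0.179]), 'moment': array([-0.055,  0.014, -0.06 ]), 'gripper_width': np.float64(0.997)}
scene [[624.2, 0.0, 324.3], [0.0, 624.2, 236.8], [0.0, 0.0, 1.0]] [-0.044  0.91   0.874]
side [[502.9, 0.0, 309.7], [0.0, 502.9, 243.5], [0.0, 0.0, 1.0]] [0.471 0.961 0.579]
wrist [[371.6, 0.0, 322.1], [0.0, 371.6, 239.2], [0.0, 0.0, 1.0]] [ 0.248 -0.633  0.372]
```

View pics/scene0.png

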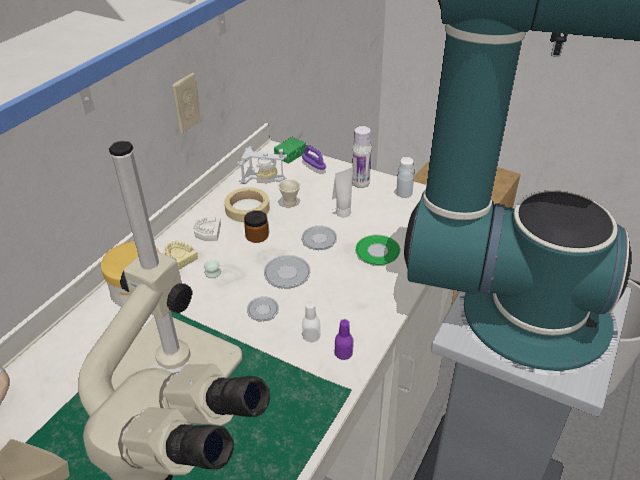

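View pics/side0.png

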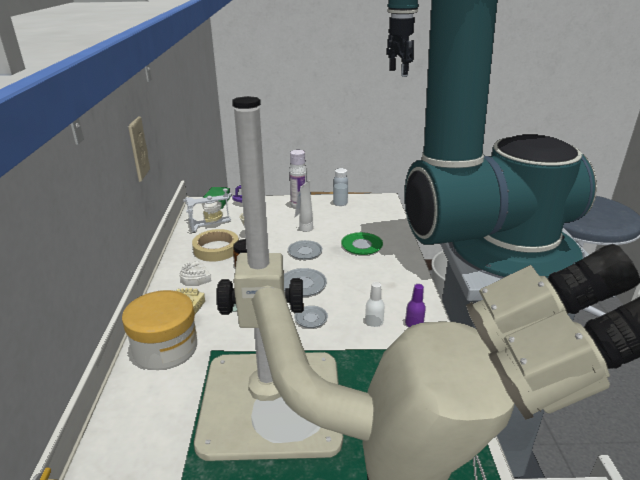

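View pics/wrist0.png

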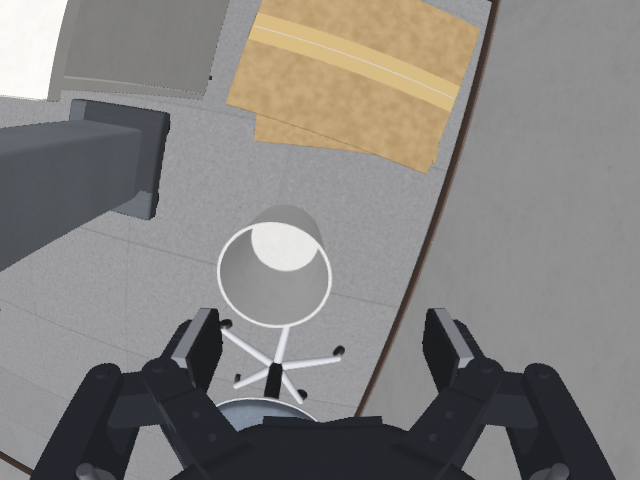

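Scene view shows: white dropper bottle (311,325) versus its purple look-alike (344,340); cap_bottle (405,178); tall_bottle (361,158); and the tube (343,195), which is also white. The steel dishes are at (262,308), (287,271) and (319,238), with the green look-alike at (377,250). Next I'll measure them.

```bash
cat > cloud.py <<'E'
from h import *
import pickle
def cloud(s):
    K,R,t=np.array(s['intrinsics']),np.array(s['R']),np.array(s['t'])
    z=s['z_map']; v,u=np.mgrid[:480,:640]
    P=np.stack([(u-K[0,2])/K[0,0]*z,(v-K[1,2])/K[1,1]*z,z],-1)
    W=(P-t)@R; W[z<=0]=np.nan
    return W
def circ(xy):
    A=np.c_[2*xy,np.ones(len(xy))]; b=(xy**2).sum(1)
    c=np.linalg.lstsq(A,b,rcond=None)[0]
    return c[:2],np.sqrt(c[2]+c[0]**2+c[1]**2)
E
python3 - <<'E'
from cloud import *
import sys
for n in('scene','side'):
    s=pickle.load(open(n+'0.pkl','rb')); W=cloud(s)
    roi={'scene':{'drop':(298,300,324,345),'cap':(393,155,416,200),'tall':(350,125,373,190),'tube':(331,165,354,220),'jar':(242,210,271,243),'cup':(277,180,302,208),'purple':(333,318,356,362),'small':(245,295,280,322),'mid':(300,224,338,251),'large':(262,254,312,290),'green':(353,233,402,267)},
     'side':{'drop':(364,283,387,329),'cap':(330,165,350,210),'tall':(287,147,307,211),'tube':(297,180,316,234),'small':(296,304,329,330),'mid':(286,239,324,261),'large':(284,266,329,299)}}[n]
    for k,(a,b,c,d) in roi.items():
        w=W[b:d,a:c].reshape(-1,3); w=w[~np.isnan(w[:,0])]
        print(n,k,'zmax %.3f'%np.nanpercentile(w[:,2],99.5),end=' ')
        if k in('small','mid','large','green'):
            im=s['image'][b:d,a:c]
            hsv=cv2.cvtColor(im,cv2.COLOR_RGB2HSV)
            m=(im.max(2)<205).astype(np.uint8) if k!='green' else (hsv[...,1]>100).astype(np.uint8)
            cs,_=cv2.findContours(m,cv2.RETR_EXTERNAL,cv2.CHAIN_APPROX_NONE); q=max(cs,key=cv2.contourArea)[:,0]
            q=cv2.convexHull(q)[:,0]+[a,b]
            X=np.array([world(s,*p,plane=0.007) for p in q])
            print('outer',*[np.round(x,4) for x in circ(X[:,:2])],'bb',X[:,:2].min(0).round(3),X[:,:2].max(0).round(3),end=' ')
            r=w[(w[:,2]>0.005)&(w[:,2]<.03)]
            if len(r)>20: print('depthrim',r[:,:2].mean(0).round(4),end='')
            print()
        else:
            r=w[w[:,2]>0.012]; zt=np.percentile(r[:,2],99.5)
            top=r[r[:,2]>zt-0.004]
            print('top',top[:,:2].mean(0).round(4),len(top),end=' ')
            for z0,z1 in ((.015,.05),(.05,.08),(.08,.12)):
                g=r[(r[:,2]>z0)&(r[:,2]<z1)]
                if len(g)>30: print('body%.2f'%z0,*[np.round(x,4) for x in circ(g[:,:2])],end=' ')
            print()
E
```

```text
scene drop zmax 0.086 top [0.3487 0.2539] 46 body0.01 [0.3482 0.2547] 0.0134 body0.05 [0.3488 0.2541] 0.0077 body0.08 [0.349  0.2536] 0.006 
scene cap zmax 0.098 top [ 0.3744 -0.2367] 64 body0.01 [ 0.3734 -0.2362] 0.0161 body0.05 [ 0.3735 -0.2362] 0.0156 body0.08 [ 0.3741 -0.2369] 0.0123 
scene tall zmax 0.153 top [ 0.4831 -0.2275] 75 body0.01 [ 0.4819 -0.2256] 0.0179 body0.05 [ 0.4595 -0.1707] 0.0503 body0.08 [ 0.461  -0.1714] 0.0496 
scene tube zmax 0.121 top [ 0.4666 -0.1027] 28 body0.01 [ 0.4767 -0.1514] 0.0598 body0.05 [ 0.4909 -0.1453] 0.0558 body0.08 [ 0.4723 -0.1063] 0.0153 
scene jar zmax 0.060 top [0.5937 0.0599] 176 body0.01 [0.6083 0.0415] 0.0432 body0.05 [0.5941 0.0604] 0.0179 
scene cup zmax 0.054 top [ 0.5943 -0.0783] 65 body0.01 [ 0.5953 -0.0808] 0.02 body0.05 [ 0.5946 -0.0791] 0.024 
scene purple zmax 0.085 top [0.2781 0.2616] 49 body0.01 [0.2773 0.263 ] 0.0129 body0.05 [0.2774 0.2619] 0.0079 body0.08 [0.2777 0.2612] 0.0061 
scene small zmax 0.012 outer [0.4629 0.2409] 0.0325 bb [0.431 0.208] [0.495 0.273] depthrim [0.4645 0.2392]
scene mid zmax 0.012 outer [0.4707 0
[... 464 characters left out ...]
-0.2372] 0.0168 body0.05 [ 0.376 -0.235] 0.0145 body0.08 [ 0.3758 -0.2355] 0.0117 
side tall zmax 0.148 top [ 0.4846 -0.2269] 74 body0.01 [ 0.549  -0.1573] 0.0776 body0.05 [ 0.4781 -0.154 ] 0.061 body0.08 [ 0.4858 -0.1544] 0.0619 
side tube zmax 0.116 top [ 0.4679 -0.1014] 22 body0.01 [ 0.4622 -0.1449] 0.0532 body0.05 [ 0.4754 -0.1521] 0.0581 body0.08 [ 0.472  -0.1038] 0.0141 
side small zmax 0.185 outer [0.4676 0.2427] 0.0357 bb [0.433 0.207] [0.489 0.277] depthrim [0.4565 0.2425]
side mid zmax 0.007 outer [0.4706 0.0109] 0.0422 bb [ 0.432 -0.032] [0.51  0.054] depthrim [0.4643 0.0029]
side large zmax 0.207 outer [0.4846 0.1357] 0.0559 bb [0.429 0.084] [0.515 0.189] depthrim [0.4605 0.1249]
```

```bash
python3 - <<'E'
from h import *
import pickle
s=pickle.load(open('scene0.pkl','rb'))
c=s['image'][130:370,230:430]; save('crop0',cv2.resize(c,None,fx=2.5,fy=2.5,interpolation=cv2.INTER_CUBIC))
E
```

```text
(no output)
```

View pics/crop0.png

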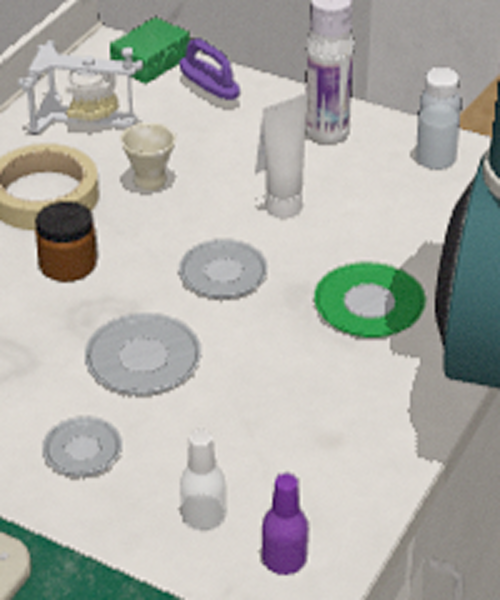

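The crop confirms the choices. The dropper is the whitish bottle at (311,325), not the purple one, and the dish radii come out as 32, 41 and 49 mm, matching small, middle and large. Next I'll check the clearance to the microscope and write a helper for move amounts.

```bash
cat > d.py <<'E'
import sys
from h import *
from scipy.spatial.transform import Rotation as Ro
def go(x,y,z,yaw=0.):
    st=read_state(); R=Ro.from_rotvec(st['tool_rot']); p=np.array(st['ee_pos'])
    d=R.inv().apply(np.array([x,y,z])-p)
    T=Ro.from_matrix(np.array([[np.cos(yaw),np.sin(yaw),0],[np.sin(yaw),-np.cos(yaw),0],[0,0,-1.]]))
    tv=(R.inv()*T).as_rotvec()
    print('t',round(float(st['t']),2),'pos',p.round(4),'w',round(float(st['gripper_width']),3),'j',np.round(st['joints'],2),'F',np.round(st['wrist_force'],1))
    print('turn',(tv/np.pi).round(4),'shift/0.15',(d/.15).round(3))
if __name__=='__main__': go(*map(float,sys.argv[1:]))
E
python3 d.py 0.42 -0.4 0.231 0
python3 - <<'E'
from cloud import *
s=pickle.load(open('scene0.pkl','rb')); W=cloud(s).reshape(-1,3)
m=(W[:,0]>.2)&(W[:,0]<.75)&(W[:,2]>.06)&(W[:,2]<.6)&(W[:,1]>.27)
for z in(.06,.12,.18,.24,.3,.4):
    g=W[m&(W[:,2]>=z)&(W[:,2]<z+.06)]
    if len(g): print(z,len(g),'ymin',np.percentile(g[:,1],[0,1,5]).round(3),'x@ymin',g[np.argsort(g[:,1])[:20],0].mean().round(3), 'x',np.percentile(g[:,0],[1,99]).round(3))
E
```

```text
t 0.15 pos [ 0.1688 -0.6534  0.2307] w 0.999 j [-1.36  0.12  1.44  0.    1.58 -0.04] F [-0.4  0.1  0.1]
turn [-0.0003  0.      0.0805] shift/0.15 [ 2.044e+00 -1.217e+00 -1.000e-03]
0.06 3425 ymin [0.27 0.28 0.3 ] x@ymin 0.601 x [0.508 0.748]
0.12 618 ymin [0.399 0.407 0.415] x@ymin 0.483 x [0.334 0.573]
0.18 6678 ymin [0.391 0.396 0.408] x@ymin 0.516 x [0.327 0.575]
0.24 5724 ymin [0.399 0.416 0.428] x@ymin 0.52 x [0.242 0.532]
0.3 9073 ymin [0.409 0.418 0.431] x@ymin 0.521 x [0.201 0.53 ]
0.4 818 ymin [0.406 0.409 0.412] x@ymin 0.53 x [0.515 0.542]
```

```bash
python3 -m jog '[[0,0,0.04,0.25,-0.15,0,100],[0,0,0.08,0.5,-0.3,0,100],[0,0,0.0805,0.7,-0.4,0,100],[0,0,0.0805,0.9,-0.55,0,100],[0,0,0.0805,1,-0.65,0,100],[0,0,0.0805,1,-0.7,0,100],[0,0,0.0805,1,-0.7,0,100],[0,0,0.0805,1,-0.7,0,100]]' 40; python3 d.py 0.42 -0.25 0.231 0
```

```text
t: 0.82
ee_pos: [0.2875, -0.5146, 0.2314]
tool_rot: [3.141, -0.0, -0.0]
wrist_force: [-0.9, 0.2, 0.1]
gripper_width: 0.999
t 0.82 pos [ 0.2875 -0.5146  0.2314] w 0.999 j [-1.1  -0.07  1.63 -0.    1.58  0.47] F [-0.9  0.2  0.1]
turn [ 0.0001  0.     -0.    ] shift/0.15 [ 0.884 -1.764  0.002]
```

```bash
python3 -m jog '[[0,0,0,0.15,-0.2,0,100],[0,0,0,0.3,-0.4,0,100],[0,0,0,0.45,-0.6,0,100],[0,0,0,0.6,-0.8,0,100],[0,0,0,0.7,-1,0,100],[0,0,0,0.7,-1,0,100],[0,0,0,0.7,-1,0,100],[0,0,0,0.7,-1,0,100]]'
python3 -m jog '[[0,0,0,0.02,-0.25,0,100],[0,0,0,0.05,-0.5,0,100],[0,0,0,0.1,-0.75,0,100],[0,0,0,0.1,-1,0,100],[0,0,0,0.1,-1,0,100],[0,0,0,0.1,-1,0,100],[0,0,0,0.1,-1,0,100],[0,0,0,0.1,-1,0,100]]'
python3 - <<'E'
from h import *
import pickle
s=snapshot('wrist'); save('wrist1',s['image']); pickle.dump(s,open('wrist1.pkl','wb'))
E
python3 d.py 0.42 -0.05 0.231 0
```

```text
t: 1.48
ee_pos: [0.3925, -0.3654, 0.2312]
tool_rot: [3.141, -0.001, -0.001]
wrist_force: [0.0, 0.8, 0.4]
gripper_width: 0.999
t: 2.15
ee_pos: [0.4076, -0.2159, 0.2312]
tool_rot: [3.142, -0.003, -0.001]
wrist_force: [0.6, 0.4, -0.1]
gripper_width: 1.004
t 2.2 pos [ 0.4076 -0.2158  0.2311] w 0.999 j [-0.54 -0.36  1.88 -0.    1.63  1.03] F [ 0.4 -0.9 -0.3]
turn [-0.      0.0002 -0.0007] shift/0.15 [ 8.000e-02 -1.106e+00  1.000e-03]
```

View pics/wrist1.png

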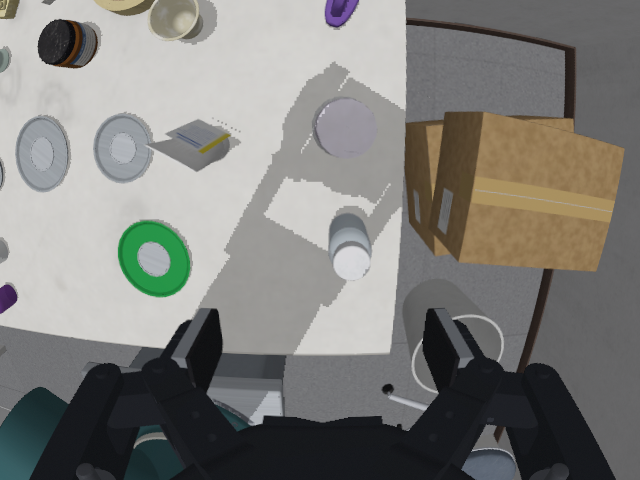

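Wrist view: tall cap (345,127), cap-bottle cap (350,262), middle dish (123,148), large dish (42,153), green (154,258). I'll raycast these as a cross-check.

```bash
cat >> h.py <<'E'
def wworld(s,u,v,plane):
    K,R,t=np.array(s['intrinsics']),np.array(s['R']),np.array(s['t'])
    a=np.array([u-K[0,2],v-K[1,2]])/K[0,0]; th=np.hypot(*a)
    r=np.r_[a/max(th,1e-9)*np.sin(th),np.cos(th)]
    C=-R.T@t; d=R.T@r
    return C+d*(plane-C[2])/d[2]
E
python3 - <<'E'
from h import *
import pickle
s=pickle.load(open('wrist1.pkl','rb'))
for n,u,v,z in(('tall',346,127,.148),('cap',352,262,.096),('mid',123,148,.005),('large',42,153,.005),('green',154,258,.005)): print(n,wworld(s,u,v,z).round(4))
E
```

```text
tall [ 0.4841 -0.2301  0.148 ]
cap [ 0.3764 -0.2396  0.096 ]
mid [ 4.698e-01 -3.000e-04  5.000e-03]
large [0.4761 0.1233 0.005 ]
green [ 0.3428 -0.0232  0.005 ]
```

```bash
python3 -m jog '[[0,0,0,0.02,-0.25,0,100],[0,0,0,0.05,-0.5,0,100],[0,0,0,0.05,-0.75,0,100],[0,0,0,0.05,-1,0,100],[0,0,0,0.05,-1,0,100],[0,0,0,0.05,-1,0,100],[0,0,0,0.05,-1,0,100],[0,0,0,0.05,-1,0,100]]'
python3 -m jog '[[0,0,0,0.0,-0.25,0,100],[0,0,0,0,-0.5,0,100],[0,0,0,-0.05,-0.75,0,100],[0,0,0,-0.05,-1,0,100],[0,0,0,-0.1,-1,0,100],[0,0,0,-0.1,-1,0,100],[0,0,0,-0.1,-1,0,100],[0,0,0,-0.1,-1,0,100]]'
python3 - <<'E'
from h import *
import pickle
s=snapshot('wrist'); save('wrist2',s['image']); pickle.dump(s,open('wrist2.pkl','wb'))
E
python3 d.py 0.349 0.254 0.13 0
```

```text
t: 2.87
ee_pos: [0.4154, -0.0657, 0.2312]
tool_rot: [3.141, -0.003, -0.001]
wrist_force: [-1.0, -0.1, 0.8]
gripper_width: 0.998
t: 3.53
ee_pos: [0.4009, 0.0842, 0.2313]
tool_rot: [3.141, -0.004, 0.0]
wrist_force: [0.5, 0.5, -0.8]
gripper_width: 1.002
t 3.58 pos [0.4009 0.0842 0.2313] w 1.002 j [ 0.14 -0.49  1.97 -0.    1.67  1.72] F [ 0.5 -0.1  0.4]
turn [ 0.0001 -0.     -0.0009] shift/0.15 [-0.349 -1.131  0.675]
```

View pics/wrist2.png

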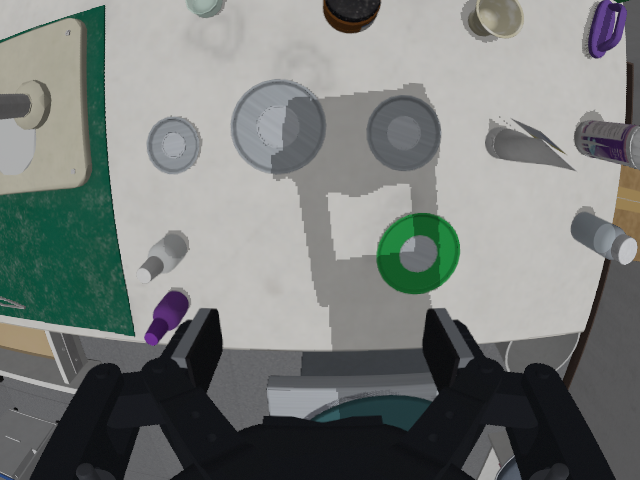

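All three dishes are in view: small (173,145), large (278,126), middle (404,133). The dropper cap tip is at (148,270).

```bash
python3 - <<'E'
from h import *
import pickle
s=pickle.load(open('wrist2.pkl','rb'))
for n,u,v,z in(('drop',147,271,.082),('dropbase',173,245,.02),('small',174,145,.005),('large',278,126,.005),('mid',404,133,.005)): print(n,wworld(s,u,v,z).round(4))
E
python3 -m jog '[[0,0,0,-0.05,-0.25,0,100],[0,0,0,-0.1,-0.5,0,100],[0,0,0,-0.2,-0.75,0,100],[0,0,0,-0.25,-1,0,100],[0,0,0,-0.35,-1,0,100],[0,0,0,-0.35,-1,0.1,100],[0,0,0,-0.35,-1,0.2,100],[0,0,0,-0.35,-1,0.2,100]]'
python3 - <<'E'
from h import *
import pickle
s=snapshot('wrist'); save('wrist3',s['image']); pickle.dump(s,open('wrist3.pkl','wb'))
E
python3 d.py 0.349 0.252 0.021 0
```

```text
drop [0.3539 0.2463 0.082 ]
dropbase [0.3574 0.2433 0.02  ]
small [0.4616 0.2372 0.005 ]
large [0.4754 0.1273 0.005 ]
mid [0.4693 0.0029 0.005 ]
t: 4.25
ee_pos: [0.3479, 0.2342, 0.1981]
tool_rot: [3.14, -0.003, -0.004]
wrist_force: [0.1, -0.2, -0.8]
gripper_width: 1.0
t 4.3 pos [0.3481 0.2343 0.1997] w 0.999 j [ 0.53 -0.46  1.99 -0.    1.61  2.1 ] F [ 0.2 -0.2 -0.7]
turn [ 0.0004  0.0006 -0.0007] shift/0.15 [ 0.008 -0.12   1.191]
```

View pics/wrist3.png

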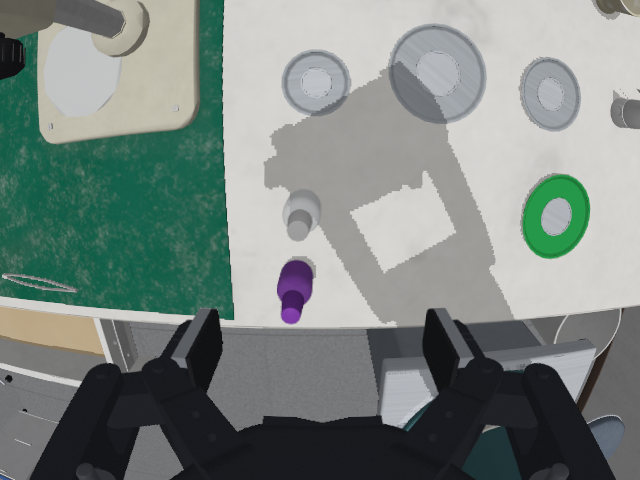

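Here the dropper cap is at (299,229), the purple one at (291,315) and the small dish at (317,82).

```bash
python3 - <<'E'
from h import *
import pickle
s=pickle.load(open('wrist3.pkl','rb'))
for n,u,v,z in(('drop',299,231,.082),('small',317,82,.005),('large',438,73,.005),('purple',291,317,.082)): print(n,wworld(s,u,v,z).round(4))
E
python3 d.py 0.350 0.252 0.021 0
```

```text
drop [0.3487 0.251  0.082 ]
small [0.4617 0.2383 0.005 ]
large [0.4746 0.129  0.005 ]
purple [0.2764 0.2593 0.082 ]
t 4.3 pos [0.3481 0.2343 0.1997] w 0.999 j [ 0.53 -0.46  1.99 -0.    1.61  2.1 ] F [ 0.2 -0.2 -0.7]
turn [ 0.0004  0.0006 -0.0007] shift/0.15 [ 0.014 -0.12   1.191]
```

```bash
python3 -m jog '[[0,0,0,0.01,-0.12,0,100],[0,0,0,0.01,-0.12,0.15,100],[0,0,0,0.01,-0.12,0.35,100],[0,0,0,0.01,-0.12,0.55,100],[0,0,0,0.01,-0.12,0.75,100],[0,0,0,0.01,-0.12,0.85,100],[0,0,0,0.01,-0.12,0.9,100],[0,0,0,0.01,-0.12,0.9,100]]'
python3 - <<'E'
from h import *
s=snapshot('wrist'); save('wrist4',s['image'])
E
python3 d.py 0.349 0.252 0.021 0
```

```text
t: 4.97
ee_pos: [0.3496, 0.2527, 0.0655]
tool_rot: [3.141, -0.003, -0.002]
wrist_force: [0.8, -0.2, 0.5]
gripper_width: 1.001
t 5.02 pos [0.35   0.2532 0.0669] w 0.999 j [ 0.57 -0.35  2.14 -0.    1.35  2.14] F [0.4 0.1 0.9]
turn [ 0.      0.     -0.0005] shift/0.15 [-0.007  0.008  0.306]
```

View pics/wrist4.png

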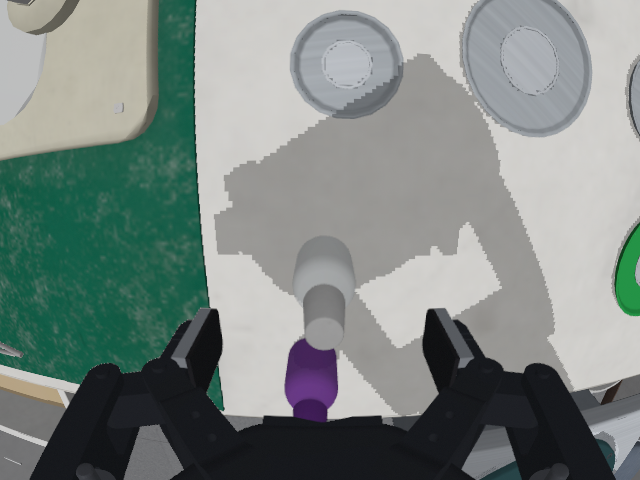

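Bottle cap (324,333) is centred between the pads (205 and 440), so I'll go down and grip.

```bash
python3 -m jog '[[0,0,0,0,0,0.1,100],[0,0,0,0,0,0.2,100],[0,0,0,0,0,0.28,100],[0,0,0,0,0,0.3,100],[0,0,0,0,0,0.3,60],[0,0,0,0,0,0.3,40],[0,0,0,0,0,0.3,20],[0,0,0,0,0,0.3,10]]' 30
python3 -m jog '[[0,0,0,0,0,0,5],[0,0,0,0,0,0,5],[0,0,0,0,0,0,5],[0,0,0,0,0,0,5],[0,0,0,0,0,0,5],[0,0,0,0,0,0,5],[0,0,0,0,0,0,5],[0,0,0,0,0,0,5]]' 30
python3 d.py 0.462 0.239 0.06 0
```

```text
t: 5.68
ee_pos: [0.3498, 0.2539, 0.0222]
tool_rot: [-3.141, 0.0, -0.002]
wrist_force: [0.4, -0.4, -0.2]
gripper_width: 0.461
t: 6.35
ee_pos: [0.3498, 0.2539, 0.0222]
tool_rot: [-3.141, 0.0, -0.002]
wrist_force: [0.3, -0.9, 6.6]
gripper_width: 0.357
t 6.35 pos [0.3498 0.2539 0.0222] w 0.357 j [ 0.57 -0.3   2.18 -0.    1.26  2.14] F [ 0.3 -0.9  6.6]
turn [-0.0002 -0.0004 -0.    ] shift/0.15 [ 0.748  0.099 -0.251]
```

```bash
python3 -m jog '[[0,0,0,0,0,-0.05,5],[0,0,0,0,0,-0.1,5],[0,0,0,0,0,-0.2,5],[0,0,0,0,0,-0.25,5],[0,0,0,0.2,0.03,-0.25,5],[0,0,0,0.4,0.06,-0.25,5],[0,0,0,0.6,0.08,-0.25,5],[0,0,0,0.75,0.09,-0.25,5]]'
python3 -m jog '[[0,0,0,0,0,0,5],[0,0,0,0,0,0,5],[0,0,0,0,0,0,5],[0,0,0,0,0,0,5],[0,0,0,0,0,0,5],[0,0,0,0,0,0,5],[0,0,0,0,0,0,5],[0,0,0,0,0,0,5]]'
python3 - <<'E'
from h import *
import pickle
for n in ('scene','side','wrist'):
    s=snapshot(n); save(n+'5',s['image']); pickle.dump(s,open(n+'5.pkl','wb'))
a=cv2.imread('pics/wrist5.png');b=cv2.imread('pics/scene5.png')[230:400,200:400];c=cv2.imread('pics/side5.png')[230:400,250:450]
o=np.zeros((600,800,3),np.uint8);o[:340,:400]=cv2.resize(b,(400,340));o[:340,400:]=cv2.resize(c,(400,340));o[340:,:347]=cv2.resize(a,(347,260));cv2.imwrite('pics/m5.png',o)
E
python3 d.py 0.463 0.240 0.0255 0
```

```text
t: 7.02
ee_pos: [0.464, 0.2397, 0.0594]
tool_rot: [-3.141, 0.001, -0.002]
wrist_force: [-0.1, 0.1, -0.3]
gripper_width: 0.358
t: 7.68
ee_pos: [0.4617, 0.2402, 0.059]
tool_rot: [-3.141, -0.0, -0.0]
wrist_force: [-1.0, 0.3, 0.7]
gripper_width: 0.357
t 7.83 pos [0.4618 0.2401 0.0589] w 0.357 j [ 0.43 -0.12  1.96 -0.    1.3   2.  ] F [ 0.1  0.4 -0.4]
turn [-0. -0.  0.] shift/0.15 [0.008 0.001 0.222]
```

View pics/m5.png

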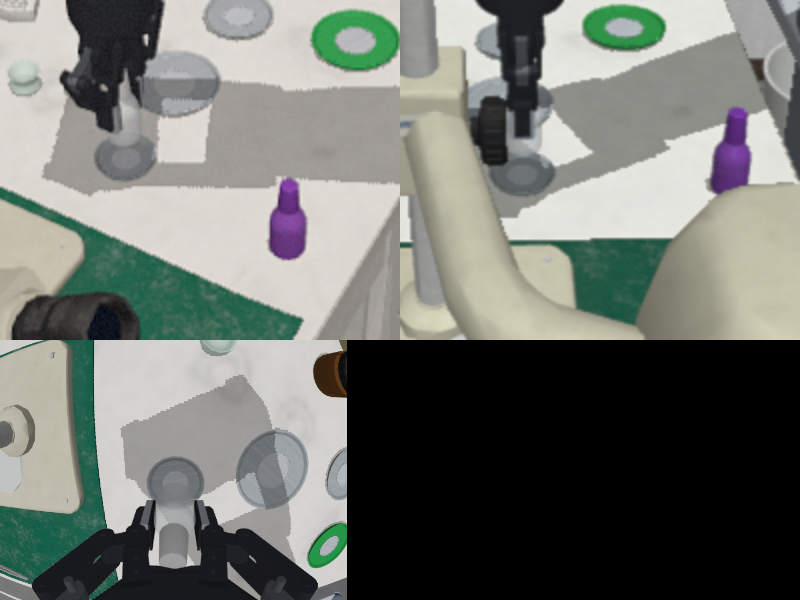

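The bottle is held upright over the small dish, so I'll lower it to just above contact and release.

```bash
python3 -m jog '[[0,0,0,0.006,0,0.06,5],[0,0,0,0.006,0,0.12,5],[0,0,0,0.006,0,0.17,5],[0,0,0,0.006,0,0.2,5],[0,0,0,0.006,0,0.215,5],[0,0,0,0.006,0,0.222,5],[0,0,0,0.006,0,0.222,5],[0,0,0,0.006,0,0.222,5]]'
python3 -m jog '[[0,0,0,0,0,0,38],[0,0,0,0,0,0,42],[0,0,0,0,0,0,50],[0,0,0,0,0,0,60],[0,0,0,0,0,0,70],[0,0,0,0,0,0,80],[0,0,0,0,0,0,80],[0,0,0,0,0,0,80]]'
python3 -m jog '[[0,0,0,0,0,-0.1,80],[0,0,0,0,0,-0.25,80],[0,0,0,0,0,-0.45,80],[0,0,0,0,0,-0.65,80],[0,0,0,0,0,-0.85,100],[0,0,0,0,0,-0.85,100],[0,0,0,0,0,-0.85,100],[0,0,0,0,0,-0.85,100]]'
python3 - <<'E'
from h import *
import pickle
for n in ('scene','side','wrist'):
    s=snapshot(n); save(n+'6',s['image']); pickle.dump(s,open(n+'6.pkl','wb'))
a=cv2.imread('pics/wrist6.png');b=cv2.imread('pics/scene6.png')[230:400,200:400];c=cv2.imread('pics/side6.png')[230:400,250:450]
o=np.zeros((600,800,3),np.uint8);o[:340,:400]=cv2.resize(b,(400,340));o[:340,400:]=cv2.resize(c,(400,340));o[340:,:347]=cv2.resize(a,(347,260));cv2.imwrite('pics/m6.png',o)
E
python3 d.py 0.40 0.10 0.16 0
```

```text
t: 8.5
ee_pos: [0.4628, 0.2401, 0.0255]
tool_rot: [-3.142, 0.0, -0.0]
wrist_force: [0.5, -0.5, -0.5]
gripper_width: 0.354
t: 9.17
ee_pos: [0.4628, 0.2401, 0.0255]
tool_rot: [-3.142, 0.0, -0.0]
wrist_force: [-0.1, -1.1, -0.1]
gripper_width: 0.798
t: 9.83
ee_pos: [0.4626, 0.24, 0.1524]
tool_rot: [3.141, -0.0, -0.001]
wrist_force: [0.0, 0.7, -0.3]
gripper_width: 0.993
t 9.98 pos [0.4623 0.2399 0.1517] w 1.003 j [ 0.43 -0.19  1.87 -0.    1.47  2.  ] F [-0.5 -0.7 -0.4]
turn [ 0.0003  0.0006 -0.    ] shift/0.15 [-0.415  0.933 -0.054]
```

View pics/m6.png

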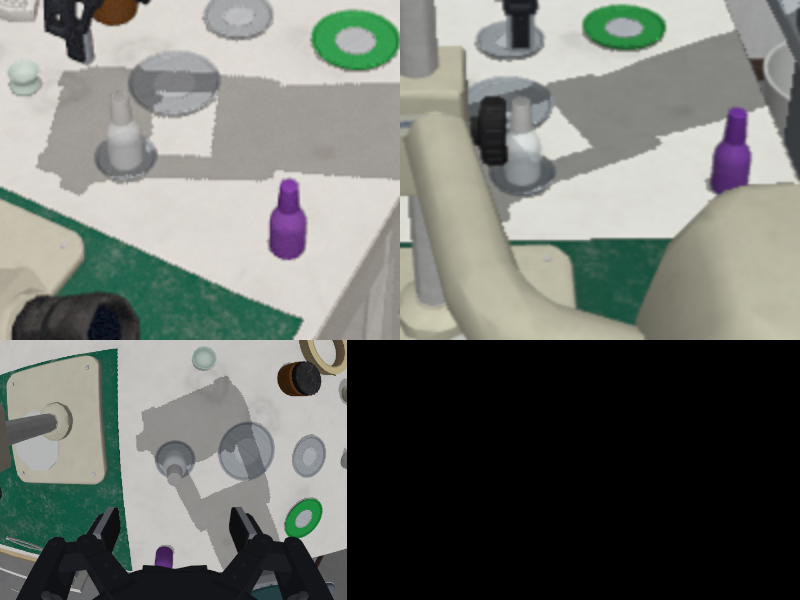

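The dropper stands centred in the small dish in all three views. A quick numeric check, then on to cap_bottle.

```bash
python3 - <<'E'
from cloud import *
for n,(a,b,c,d) in(('scene',(248,270,278,325)),('side',(298,275,326,330))):
    s=pickle.load(open(n+'6.pkl','rb')); w=cloud(s)[b:d,a:c].reshape(-1,3)
    r=w[(w[:,2]>.055)&(w[:,2]<.1)&(w[:,1]<.3)]; print(n,circ(r[:,:2]),r[:,2].max())
E
python3 -m jog '[[0,0,0,-0.05,0.2,-0.1,100],[0,0,0,-0.1,0.4,-0.2,100],[0,0,0,-0.2,0.6,-0.3,100],[0,0,0,-0.25,0.8,-0.3,100],[0,0,0,-0.35,1,-0.3,100],[0,0,0,-0.35,1,-0.3,100],[0,0,0,-0.35,1,-0.3,100],[0,0,0,-0.35,1,-0.3,100]]'
python3 -m jog '[[0,0,0,0,0.25,0,100],[0,0,0,0,0.5,0,100],[0,0,0,0,0.75,0,100],[0,0,0,0,1,0,100],[0,0,0,0,1,0,100],[0,0,0,0,1,0,100],[0,0,0,0,1,0,100],[0,0,0,0,1,0,100]]'
python3 -m jog '[[0,0,0,0,0.25,0,100],[0,0,0,0,0.5,0,100],[0,0,0,-0.05,0.75,0,100],[0,0,0,-0.1,0.95,0,100],[0,0,0,-0.15,1,0,100],[0,0,0,-0.15,1,0,100],[0,0,0,-0.15,1,0,100],[0,0,0,-0.15,1,0,100]]'
python3 - <<'E'
from h import *
import pickle
s=snapshot('wrist'); save('wrist7',s['image']); pickle.dump(s,open('wrist7.pkl','wb'))
E
python3 d.py 0.376 -0.237 0.12 0
```

```text
scene (array([0.46144464, 0.24257939]), np.float64(0.006917508238026399)) 0.09166303426056042
side (array([0.46297745, 0.24240563]), np.float64(0.007232198474628101)) 0.08498156880549282
t: 10.65
ee_pos: [0.4103, 0.0902, 0.1976]
tool_rot: [-3.141, 0.001, 0.001]
wrist_force: [-0.1, 0.8, 1.0]
gripper_width: 0.998
t: 11.32
ee_pos: [0.4105, -0.0586, 0.1977]
tool_rot: [-3.141, -0.003, 0.001]
wrist_force: [0.0, 0.3, 0.4]
gripper_width: 1.0
t: 11.98
ee_pos: [0.3883, -0.2085, 0.1981]
tool_rot: [-3.141, -0.003, -0.0]
wrist_force: [-1.0, 0.3, 0.3]
gripper_width: 0.997
t 12.03 pos [ 0.3884 -0.2085  0.1981] w 1.001 j [-0.55 -0.41  1.96  0.    1.59  1.02] F [0.3 0.1 0.8]
turn [-0.     -0.0001  0.0006] shift/0.15 [-0.083  0.19   0.52 ]
```

View pics/wrist7.png

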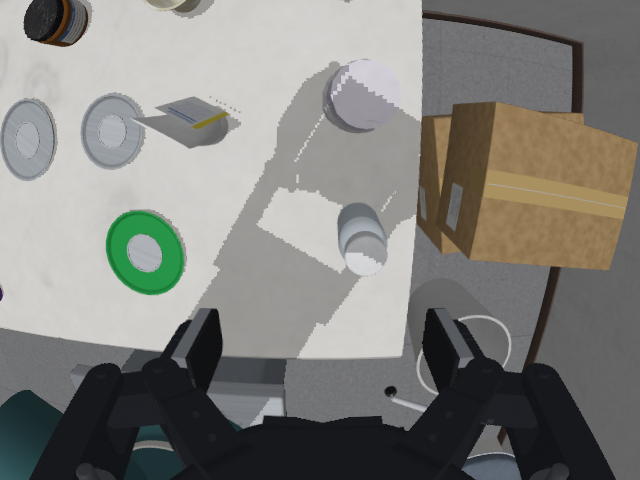

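Cap-bottle cap is at about (365,253), with nothing beside it along y.

```bash
python3 - <<'E'
from h import *
import pickle
s=pickle.load(open('wrist7.pkl','rb'))
for n,u,v,z in(('cap',365,254,.096),('mid',112,131,.005),('tall',363,95,.148)): print(n,wworld(s,u,v,z).round(4))
E
python3 -m jog '[[0,0,0,-0.08,0.18,0,100],[0,0,0,-0.08,0.18,0.1,100],[0,0,0,-0.08,0.18,0.25,100],[0,0,0,-0.08,0.18,0.4,100],[0,0,0,-0.08,0.18,0.55,100],[0,0,0,-0.08,0.18,0.65,100],[0,0,0,-0.08,0.18,0.65,100],[0,0,0,-0.08,0.18,0.65,100]]'
python3 - <<'E'
from h import *
s=snapshot('wrist'); save('wrist8',s['image'])
E
python3 d.py 0.376 -0.238 0.038 0
```

```text
cap [ 0.3769 -0.2384  0.096 ]
mid [ 4.7e-01 -2.0e-04  5.0e-03]
tall [ 0.4824 -0.2288  0.148 ]
t: 12.7
ee_pos: [0.376, -0.236, 0.1006]
tool_rot: [-3.141, -0.002, 0.001]
wrist_force: [-0.1, 0.0, 0.9]
gripper_width: 0.997
t 12.75 pos [ 0.3764 -0.2364  0.1015] w 1.002 j [-0.62 -0.35  2.08  0.    1.41  0.95] F [-0.2  0.2  0.1]
turn [ 0.0001 -0.0002  0.0004] shift/0.15 [-0.003  0.01   0.423]
```

View pics/wrist8.png

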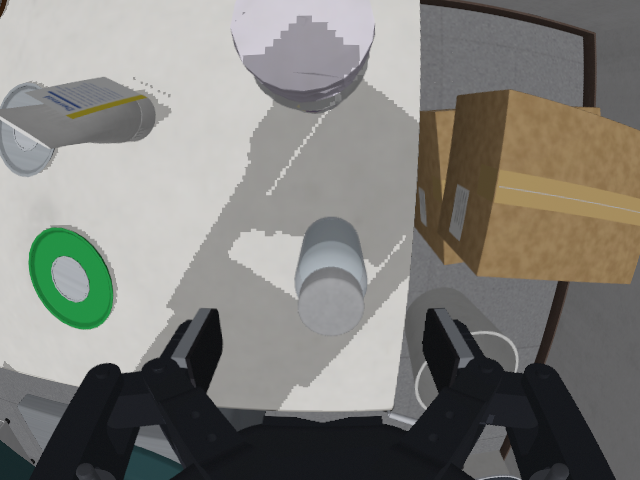

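Cap bottle (331,300) is centred between the pads; the tall bottle's top is ahead, clear of the camera by about 35 mm. I'll lower and grip.

```bash
python3 -m jog '[[0,0,0,0,0.01,0.12,100],[0,0,0,0,0.01,0.24,100],[0,0,0,0,0.01,0.35,100],[0,0,0,0,0.01,0.39,100],[0,0,0,0,0.01,0.39,100],[0,0,0,0,0.01,0.39,60],[0,0,0,0,0.01,0.39,40],[0,0,0,0,0.01,0.39,20]]' 30
python3 -m jog '[[0,0,0,0,0,0,5],[0,0,0,0,0,0,5],[0,0,0,0,0,0,5],[0,0,0,0,0,0,5],[0,0,0,0,0,0,5],[0,0,0,0,0,0,5],[0,0,0,0,0,0,5],[0,0,0,0,0,0,5]]' 30
python3 d.py 0.376 -0.15 0.20 0
```

```text
t: 13.42
ee_pos: [0.3763, -0.2387, 0.0433]
tool_rot: [3.141, 0.0, 0.002]
wrist_force: [-0.4, 0.1, 0.1]
gripper_width: 0.602
t: 14.08
ee_pos: [0.3762, -0.2389, 0.043]
tool_rot: [3.14, -0.0, 0.002]
wrist_force: [-0.8, -2.5, 6.8]
gripper_width: 0.439
t 14.08 pos [ 0.3762 -0.2389  0.043 ] w 0.439 j [-0.62 -0.29  2.13 -0.    1.3   0.95] F [-0.8 -2.5  6.8]
turn [ 0.0004 -0.0004 -0.    ] shift/0.15 [-0.    -0.591 -1.047]
```

```bash
python3 -m jog '[[0,0,0,0,0,-0.1,5],[0,0,0,0,0,-0.25,5],[0,0,0,0,0,-0.45,5],[0,0,0,0,-0.1,-0.65,5],[0,0,0,0,-0.25,-0.75,5],[0,0,0,0,-0.45,-0.75,5],[0,0,0,0,-0.65,-0.75,5],[0,0,0,0,-0.65,-0.75,5]]'
python3 -m jog '[[0,0,0,0,-0.2,0,5],[0,0,0,0,-0.4,0,5],[0,0,0,0.1,-0.6,0,5],[0,0,0,0.25,-0.8,0,5],[0,0,0,0.45,-0.95,0,5],[0,0,0,0.62,-0.95,0,5],[0,0,0,0.62,-0.95,0,5],[0,0,0,0.62,-0.95,0,5]]'
python3 d.py 0.47 0.001 0.07 0
python3 - <<'E'
from h import *
import pickle
for n in ('scene','wrist'):
    s=snapshot(n); save(n+'9',s['image']); pickle.dump(s,open(n+'9.pkl','wb'))
a=cv2.imread('pics/wrist9.png');b=cv2.imread('pics/scene9.png')[100:340,200:440]
o=np.hstack([cv2.resize(a,(430,322)),cv2.resize(b,(322,322))]);cv2.imwrite('pics/m9.png',o)
E
```

```text
t: 14.75
ee_pos: [0.3756, -0.1376, 0.1549]
tool_rot: [-3.141, -0.003, -0.002]
wrist_force: [0.3, 0.1, -1.1]
gripper_width: 0.438
t: 15.42
ee_pos: [0.469, 0.0019, 0.1538]
tool_rot: [-3.142, -0.001, 0.003]
wrist_force: [-0.2, 0.6, -0.7]
gripper_width: 0.442
t 15.42 pos [0.469  0.0019 0.1538] w 0.442 j [-0.05 -0.32  1.97 -0.    1.49  1.52] F [-0.2  0.6 -0.7]
turn [-0.      0.0007  0.0003] shift/0.15 [0.008 0.006 0.559]
```

View pics/m9.png

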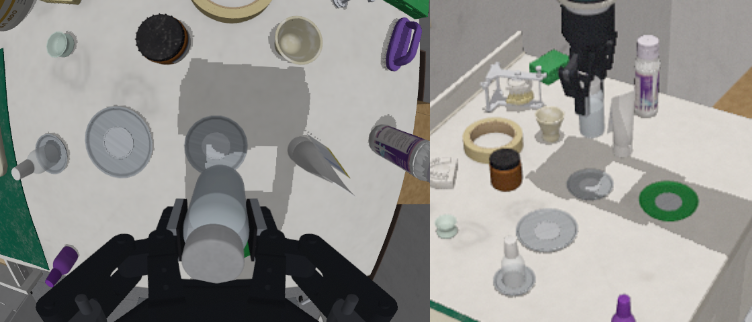

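The bottle is upright and over the middle dish (215,145), with the tube clear to the right. I'll lower and release with a partial opening.

```bash
python3 -m jog '[[0,0,0,0.006,0.003,0.12,5],[0,0,0,0.006,0.003,0.26,5],[0,0,0,0.006,0.003,0.4,5],[0,0,0,0.006,0.003,0.53,5],[0,0,0,0.006,0.003,0.61,5],[0,0,0,0.006,0.003,0.67,5],[0,0,0,0.006,0.003,0.69,5],[0,0,0,0.006,0.003,0.7,5]]'
python3 d.py 0.470 0.001 0.0462 0
```

```text
t: 16.18
ee_pos: [0.4696, 0.001, 0.0497]
tool_rot: [-3.142, 0.001, -0.0]
wrist_force: [0.0, 0.2, 0.2]
gripper_width: 0.441
t 16.18 pos [0.4696 0.001  0.0497] w 0.441 j [-0.05 -0.23  2.08  0.    1.3   1.52] F [0.  0.2 0.2]
turn [-0.     -0.0001 -0.0001] shift/0.15 [ 0.003 -0.     0.023]
```

```bash
python3 -m jog '[[0,0,0,0,0,0.012,5],[0,0,0,0,0,0.022,5],[0,0,0,0,0,0.022,5],[0,0,0,0,0,0.022,46],[0,0,0,0,0,0.022,50],[0,0,0,0,0,0.022,60],[0,0,0,0,0,0.022,70],[0,0,0,0,0,0.022,75]]'
python3 -m jog '[[0,0,0,0,0,0,75],[0,0,0,0,0,-0.1,75],[0,0,0,0,0,-0.25,75],[0,0,0,0,0,-0.45,75],[0,0,0,0,0,-0.65,75],[0,0,0,0,0,-0.85,75],[0,0,0,0,0,-1,75],[0,0,0,0,0,-1,100]]'
python3 - <<'E'
from cloud import *
for n in ('scene','side','wrist'):
    s=snapshot(n); save(n+'10',s['image']); pickle.dump(s,open(n+'10.pkl','wb'))
a=cv2.imread('pics/wrist10.png');b=cv2.imread('pics/scene10.png')[100:340,200:440]
o=np.hstack([cv2.resize(a,(430,322)),cv2.resize(b,(322,322))]);cv2.imwrite('pics/m10.png',o)
for n,(a,b,c,d) in(('scene',(300,185,340,255)),('side',(285,190,325,262))):
    s=pickle.load(open(n+'10.pkl','rb')); w=cloud(s)[b:d,a:c].reshape(-1,3)
    r=w[(w[:,2]>.07)&(w[:,2]<.105)&(abs(w[:,1])<.04)&(w[:,0]>.43)&(w[:,0]<.51)]; print(n,circ(r[:,:2]),r[:,2].max())
E
python3 d.py 0.40 -0.15 0.23 0
```

```text
t: 16.85
ee_pos: [0.4697, 0.0012, 0.0463]
tool_rot: [-3.142, 0.0, -0.0]
wrist_force: [-0.0, -0.0, -0.5]
gripper_width: 0.75
t: 17.52
ee_pos: [0.471, 0.0011, 0.2013]
tool_rot: [3.141, -0.0, 0.01]
wrist_force: [0.6, -0.5, 0.9]
gripper_width: 0.866
scene (array([0.46691893, 0.00482542]), np.float64(0.013006617442867895)) 0.10306947220050827
side (array([0.46874231, 0.00481038]), np.float64(0.012996017732939135)) 0.09724074182502868
t 17.67 pos [0.4695 0.0012 0.1957] w 1.001 j [-0.05 -0.33  1.91  0.    1.56  1.52] F [ 0.1 -1.   0.2]
turn [-0.      0.0001 -0.    ] shift/0.15 [-0.463  1.008 -0.229]
```

View pics/m10.png

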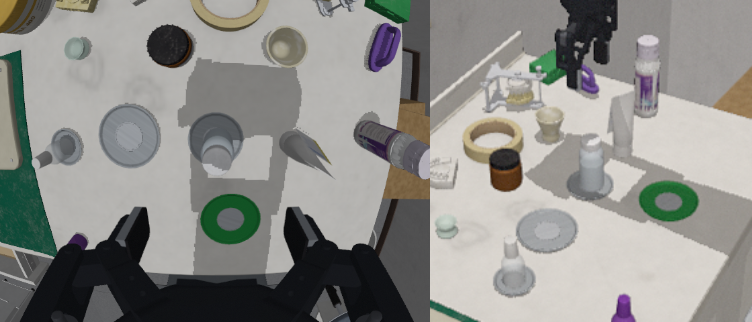

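Cap bottle is centred in the middle dish and the tube has not moved. Now the tall bottle.

```bash
python3 -m jog '[[0,0,0,0,0.2,-0.1,100],[0,0,0,0,0.4,-0.2,100],[0,0,0,0,0.6,-0.2,100],[0,0,0,0,0.8,-0.2,100],[0,0,0,0,1,-0.2,100],[0,0,0,0,1,-0.2,100],[0,0,0,0,1,-0.2,100],[0,0,0,0,1,-0.2,100]]'
python3 -m jog '[[0,0,0,0,0.15,0,100],[0,0,0,0.05,0.3,0,100],[0,0,0,0.09,0.45,0,100],[0,0,0,0.09,0.53,0,100],[0,0,0,0.09,0.53,0,100],[0,0,0,0.09,0.53,0.05,100],[0,0,0,0.09,0.53,0.1,100],[0,0,0,0.09,0.53,0.1,100]]'
python3 - <<'E'
from h import *
import pickle
s=snapshot('wrist'); save('wrist11',s['image']); pickle.dump(s,open('wrist11.pkl','wb'))
E
python3 d.py 0.483 -0.229 0.09 0
```

```text
t: 18.33
ee_pos: [0.4694, -0.1485, 0.2251]
tool_rot: [-3.141, 0.001, 0.002]
wrist_force: [0.7, -0.2, -0.2]
gripper_width: 1.0
t: 19.0
ee_pos: [0.4826, -0.227, 0.2091]
tool_rot: [-3.14, -0.001, 0.003]
wrist_force: [-0.0, 0.8, -0.2]
gripper_width: 0.999
t 19.05 pos [ 0.4827 -0.2272  0.21  ] w 0.999 j [-0.49 -0.19  1.77  0.    1.56  1.08] F [-0.5 -0.5  0.1]
turn [-0.0003  0.0004  0.0003] shift/0.15 [0.003 0.013 0.8  ]
```

View pics/wrist11.png

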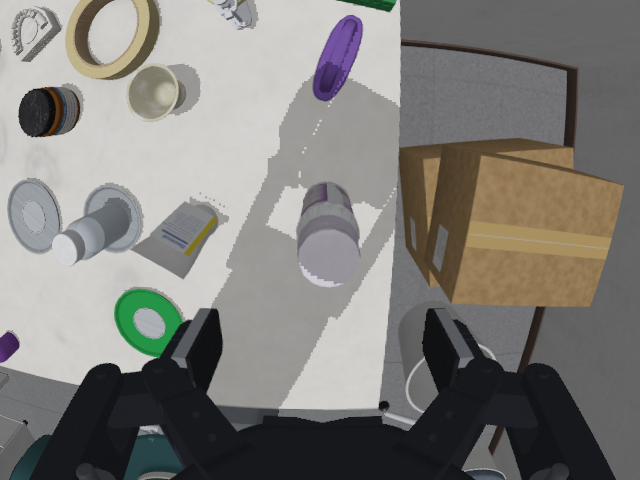

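Tall cap (329,256) is centred between the pads, so I'll descend and grip.

```bash
python3 -c "
from h import *
import pickle
s=pickle.load(open('wrist11.pkl','rb'));print(wworld(s,329,256,.148).round(4))"
python3 -m jog '[[0,0,0,0,0.01,0.1,100],[0,0,0,0,0.01,0.22,100],[0,0,0,0,0.01,0.35,100],[0,0,0,0,0.01,0.48,100],[0,0,0,0,0.01,0.6,100],[0,0,0,0,0.01,0.7,100],[0,0,0,0,0.01,0.77,100],[0,0,0,0,0.01,0.79,100]]' 40
python3 d.py 0.483 -0.229 0.09 0
```

```text
[ 0.4855 -0.2307  0.148 ]
t: 19.72
ee_pos: [0.4826, -0.2291, 0.0911]
tool_rot: [-3.141, -0.001, 0.003]
wrist_force: [0.3, 1.3, -0.2]
gripper_width: 0.998
t 19.72 pos [ 0.4826 -0.2291  0.0911] w 0.998 j [-0.49 -0.12  1.91  0.    1.36  1.08] F [ 0.3  1.3 -0.2]
turn [-0.0003  0.0005  0.0001] shift/0.15 [ 0.003 -0.001  0.007]
```

```bash
python3 -m jog '[[0,0,0,0,0,0,80],[0,0,0,0,0,0,60],[0,0,0,0,0,0,40],[0,0,0,0,0,0,20],[0,0,0,0,0,0,10],[0,0,0,0,0,0,10],[0,0,0,0,0,0,10],[0,0,0,0,0,0,10]]' 40
python3 -m jog '[[0,0,0,0,0,0,10],[0,0,0,0,0,0,10],[0,0,0,0,0,0,10],[0,0,0,0,0,-0.05,10],[0,0,0,0,0,-0.1,10],[0,0,0,0,0,-0.15,10],[0,0,0,0,0,-0.2,10],[0,0,0,0,0,-0.2,10]]' 40
python3 - <<'E'
from h import *
for n in('scene','wrist'):
    s=snapshot(n); save(n+'12',s['image'])
a=cv2.imread('pics/wrist12.png');b=cv2.imread('pics/scene12.png')[80:320,200:440]
cv2.imwrite('pics/m12.png',np.hstack([cv2.resize(a,(430,322)),cv2.resize(b,(322,322))]))
E
python3 d.py 0.42 -0.10 0.25 0
```

```text
t: 20.38
ee_pos: [0.4837, -0.2301, 0.0941]
tool_rot: [3.141, -0.0, 0.003]
wrist_force: [0.4, 0.7, 6.2]
gripper_width: 0.465
t: 21.05
ee_pos: [0.4837, -0.2302, 0.1249]
tool_rot: [3.14, -0.0, 0.003]
wrist_force: [0.3, 0.6, -1.3]
gripper_width: 0.472
t 21.15 pos [ 0.4832 -0.2299  0.1231] w 0.466 j [-0.49 -0.14  1.87 -0.    1.41  1.08] F [-0.2  0.1 -1.8]
turn [ 0.0001 -0.0002 -0.    ] shift/0.15 [-0.421 -0.866 -0.847]
```

View pics/m12.png

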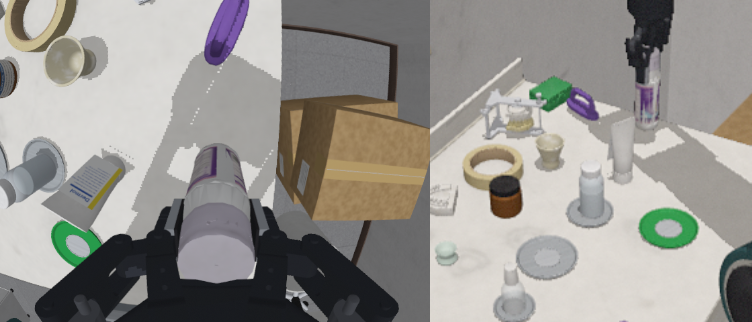

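The tall bottle is lifted, upright in both views. I'll carry it high, swinging around the tube.

```bash
python3 -m jog '[[0,0,0,0,0,-0.1,10],[0,0,0,-0.05,0,-0.22,10],[0,0,0,-0.1,0,-0.36,10],[0,0,0,-0.2,0,-0.5,10],[0,0,0,-0.3,0,-0.64,10],[0,0,0,-0.4,-0.1,-0.74,10],[0,0,0,-0.45,-0.25,-0.8,10],[0,0,0,-0.45,-0.4,-0.8,10]]'
python3 d.py 0.42 -0.02 0.24 0
python3 -m jog '[[0,0,0,0,-0.15,0,10],[0,0,0,0,-0.32,0,10],[0,0,0,0,-0.5,0,10],[0,0,0,0,-0.68,0,10],[0,0,0,0,-0.84,0,10],[0,0,0,0,-0.95,0,10],[0,0,0,0,-1,0,10],[0,0,0,0,-1,0,10]]'
python3 d.py 0.477 0.127 0.24 0
```

```text
t: 21.82
ee_pos: [0.4147, -0.1697, 0.2447]
tool_rot: [3.14, -0.003, 0.003]
wrist_force: [0.8, 0.7, -1.1]
gripper_width: 0.47
t 21.82 pos [ 0.4147 -0.1697  0.2447] w 0.47 j [-0.45 -0.4   1.88 -0.    1.66  1.13] F [ 0.8  0.7 -1.1]
turn [ 0.0004 -0.0007 -0.0006] shift/0.15 [ 0.033 -0.998  0.03 ]
t: 22.48
ee_pos: [0.4156, -0.0188, 0.2424]
tool_rot: [-3.141, -0.003, 0.0]
wrist_force: [-0.2, -1.0, -1.0]
gripper_width: 0.469
t 22.48 pos [ 0.4156 -0.0188  0.2424] w 0.469 j [-0.11 -0.47  1.94  0.    1.68  1.46] F [-0.2 -1.  -1. ]
turn [-0.0001  0.0001  0.0006] shift/0.15 [ 0.411 -0.971  0.016]
```

```bash
python3 -m jog '[[0,0,0,0,-0.15,0,10],[0,0,0,0.05,-0.32,0,10],[0,0,0,0.12,-0.5,0,10],[0,0,0,0.22,-0.68,0,10],[0,0,0,0.32,-0.84,0,10],[0,0,0,0.38,-0.92,0,10],[0,0,0,0.41,-0.97,0,10],[0,0,0,0.41,-0.97,0,10]]'
python3 -m jog '[[0,0,0,0,0,0.1,10],[0,0,0,0,0,0.22,10],[0,0,0,0,0,0.34,10],[0,0,0,0,0,0.46,10],[0,0,0,0,0,0.58,10],[0,0,0,0,0,0.68,10],[0,0,0,0,0,0.75,10],[0,0,0,0,0,0.78,10]]'
python3 - <<'E'
from h import *
import pickle
S={}
for n in('scene','side','wrist'):
    s=snapshot(n); save(n+'13',s['image']); pickle.dump(s,open(n+'13.pkl','wb'))
a=cv2.imread('pics/side13.png')[120:340,220:440];b=cv2.imread('pics/scene13.png')[120:340,200:420]
cv2.imwrite('pics/m13.png',np.hstack([cv2.resize(a,(400,400)),cv2.resize(b,(400,400))]))
E
python3 d.py 0.477 0.127 0.097 0
```

```text
t: 23.15
ee_pos: [0.4778, 0.1257, 0.242]
tool_rot: [3.141, 0.0, -0.002]
wrist_force: [-0.1, -0.0, -1.6]
gripper_width: 0.469
t: 23.82
ee_pos: [0.4762, 0.1245, 0.1236]
tool_rot: [3.141, -0.002, -0.003]
wrist_force: [0.3, -0.4, -2.1]
gripper_width: 0.464
t 23.97 pos [0.4771 0.1252 0.1259] w 0.466 j [ 0.2  -0.24  1.95 -0.    1.43  1.78] F [ 0.8  0.4 -1.7]
turn [-0.     -0.0001 -0.0002] shift/0.15 [-0.001 -0.012  0.193]
```

View pics/m13.png

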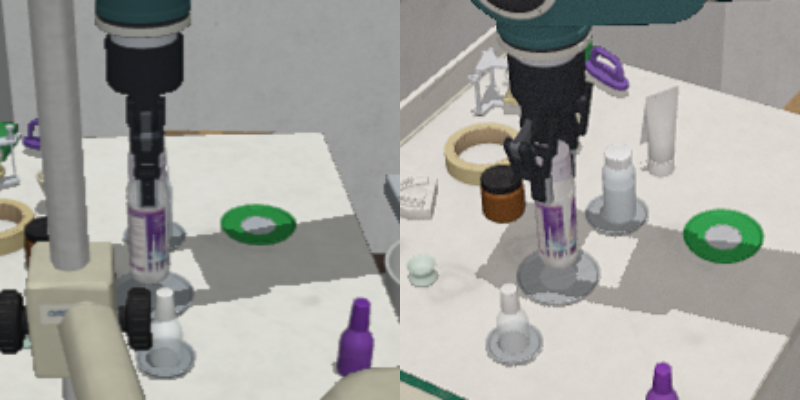

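View pics/wrist13.png

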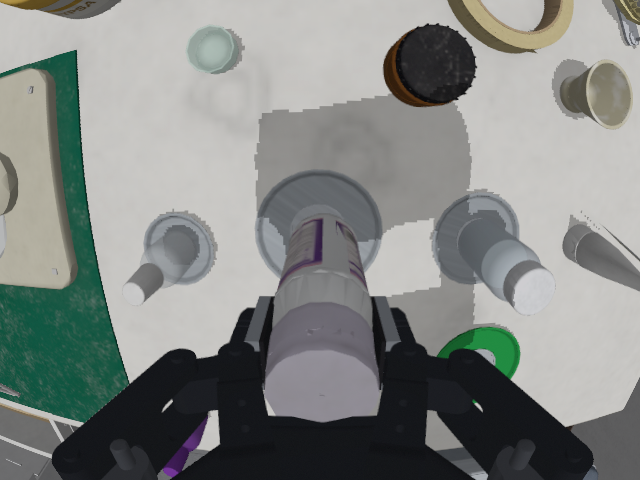

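The bottle is upright over the large dish (319,230), with the other bottles clear. I'll lower in two steps and watch the force.

```bash
python3 -m jog '[[0,0,0,0,-0.01,0.04,10],[0,0,0,0,-0.01,0.08,10],[0,0,0,0,-0.01,0.12,10],[0,0,0,0,-0.01,0.15,10],[0,0,0,0,-0.01,0.17,10],[0,0,0,0,-0.01,0.18,10],[0,0,0,0,-0.01,0.18,10],[0,0,0,0,-0.01,0.18,10]]'
python3 d.py 0.477 0.127 0.097 0
```

```text
t: 24.63
ee_pos: [0.4772, 0.1272, 0.0988]
tool_rot: [3.142, -0.0, 0.0]
wrist_force: [0.7, 0.7, -1.6]
gripper_width: 0.464
t 24.63 pos [0.4772 0.1272 0.0988] w 0.464 j [ 0.21 -0.22  1.98 -0.    1.38  1.78] F [ 0.7  0.7 -1.6]
turn [ 0. -0. -0.] shift/0.15 [-0.002  0.001  0.012]
```

```bash
python3 -m jog '[[0,0,0,0,0,0.004,10],[0,0,0,0,0,0.008,10],[0,0,0,0,0,0.012,10],[0,0,0,0,0,0.012,10],[0,0,0,0,0,0.012,10],[0,0,0,0,0,0.012,10],[0,0,0,0,0,0.012,10],[0,0,0,0,0,0.012,10]]'
python3 d.py 0.477 0.127 0.097 0
```

```text
t: 25.3
ee_pos: [0.4773, 0.1272, 0.0972]
tool_rot: [-3.142, 0.0, -0.001]
wrist_force: [-0.7, -1.2, 3.4]
gripper_width: 0.47
t 25.3 pos [0.4773 0.1272 0.0972] w 0.47 j [ 0.21 -0.22  1.98 -0.    1.38  1.78] F [-0.7 -1.2  3.4]
turn [-0.     -0.0001 -0.    ] shift/0.15 [-0.002  0.001  0.001]
```

The force went from -1.6 to +3.4 N, so the bottle is standing on the dish floor. Releasing now.

```bash
python3 -m jog '[[0,0,0,0,0,0,48],[0,0,0,0,0,0,51],[0,0,0,0,0,0,56],[0,0,0,0,0,0,64],[0,0,0,0,0,0,74],[0,0,0,0,0,0,84],[0,0,0,0,0,0,90],[0,0,0,0,0,0,90]]'
python3 -m jog '[[0,0,0,0,0,-0.05,90],[0,0,0,0,0,-0.15,90],[0,0,0,0,0,-0.3,90],[0,0,0,0,0,-0.45,90],[0,0,0,0,0,-0.6,90],[0,0,0,0,0,-0.75,90],[0,0,0,0,0,-0.85,90],[0,0,0,0,0,-0.85,90]]'
python3 d.py 0.40 -0.1 0.23 0
python3 -m jog '[[0,0,0,-0.05,0.1,-0.03,90],[0,0,0,-0.1,0.25,-0.05,90],[0,0,0,-0.2,0.4,-0.05,90],[0,0,0,-0.3,0.6,-0.05,90],[0,0,0,-0.4,0.8,-0.05,90],[0,0,0,-0.4,1,-0.05,90],[0,0,0,-0.4,1,-0.05,90],[0,0,0,-0.4,1,-0.05,90]]'
python3 - <<'E'
from cloud import *
for n in ('scene','side','wrist'):
    s=snapshot(n); save(n+'14',s['image']); pickle.dump(s,open(n+'14.pkl','wb'))
a=cv2.imread('pics/wrist14.png');b=cv2.imread('pics/scene14.png')[120:340,220:440]
cv2.imwrite('pics/m14.png',np.hstack([cv2.resize(a,(480,360)),cv2.resize(b,(320,360))]))
for n in('scene','side'):
    w=cloud(pickle.load(open(n+'14.pkl','rb'))).reshape(-1,3)
    for nm,(x,y),z0,z1 in(('drop',(.463,.240),.055,.1),('cap',(.47,.002),.07,.107),('tall',(.477,.127),.05,.16),('tallLow',(.477,.127),.03,.08),('tallHi',(.477,.127),.12,.16),('tube',(.468,-.102),.1,.13),('jar',(.594,.060),.05,.07),('cup',(.595,-.079),.04,.06)):
        r=w[(w[:,2]>z0)&(w[:,2]<z1)&(np.hypot(w[:,0]-x,w[:,1]-y)<.035)]
        if len(r)>15: print(n,nm,*[np.round(q,4) for q in circ(r[:,:2])],'mean',r[:,:2].mean(0).round(4),r[:,2].max().round(3))
E
```

```text
t: 25.97
ee_pos: [0.4772, 0.1272, 0.0969]
tool_rot: [3.142, -0.0, -0.0]
wrist_force: [-0.3, 0.2, 0.2]
gripper_width: 0.903
t: 26.63
ee_pos: [0.478, 0.1273, 0.2282]
tool_rot: [-3.141, 0.0, -0.007]
wrist_force: [-0.3, 0.5, 0.3]
gripper_width: 0.901
t 26.63 pos [0.478  0.1273 0.2282] w 0.901 j [ 0.21 -0.29  1.82  0.    1.6   1.78] F [-0.3  0.5  0.3]
turn [-0.0003 -0.0014 -0.    ] shift/0.15 [-0.52   1.516 -0.016]
t: 27.3
ee_pos: [0.4169, -0.0239, 0.2314]
tool_rot: [-3.141, 0.005, 0.001]
wrist_force: [0.4, 0.3, 0.5]
gripper_width: 0.898
scene drop [0.4612 0.2428] 0.0071 mean [0.4595 0.2449] 0.09
scene cap [0.4671 0.0043] 0.0132 mean [0.4648 0.0081] 0.103
scene tall [0.4758 0.1308] 0.0167 mean [0.471 0.138] 0.157
scene tallLow [0.4777 0.1282] 0.0202 mean [0.4694 0.1406] 0.08
scene tallHi [0.4764 0.13  ] 0.0151 mean [0.4732 0.1344] 0.157
scene tube [ 0.4729 -0.1062] 0.0152 mean [ 0.4669 -0.1026] 0.122
scene jar [0.594  0.0604] 0.0179 mean [0.5933 0.0615] 0.061
scene cup [ 0.5948 -0.0799] 0.023 mean [ 0.5964 -0.0826] 0.056
side drop [0.463 0.243] 0.0071 mean [0.4631 0.2461] 0.085
side cap [0.4659 0.0013] 0.0114 mean [0.4628 0.0016] 0.097
side tall [0.4784 0.1311] 0.0172 mean [0.4784 0.1409] 0.152
side tallLow [0.4784 0.128 ] 0.0208 mean [0.4781 0.1436] 0.08
side tallHi [0.4786 0.1304] 0.0155 mean [0.4786 0.1369] 0.152
side tube [ 0.4877 -0.1137] 0.0268 mean [ 0.4679 -0.1017] 0.118
side jar [0.6015 0.0612] 0.0145 mean [0.6041 0.0618] 0.055
side cup [ 0.6031 -0.0769] 0.0165 mean [ 0.6158 -0.0762] 0.05
```

View pics/m14.png

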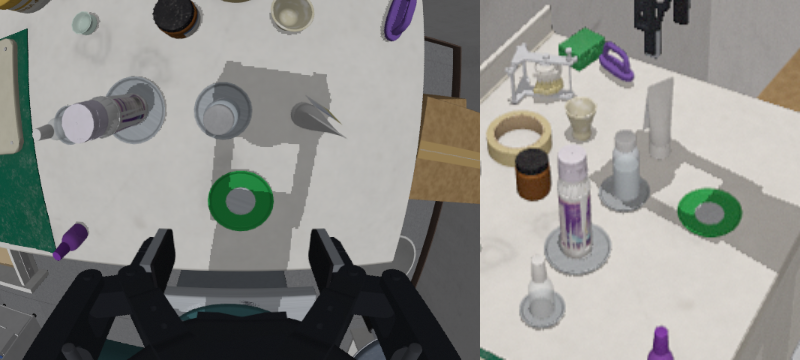

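All three bottles stand centred in their dishes. The tube, jar and cup match their first scene-camera positions. I'll let the arm settle clear of everything and hand in.

```bash
python3 -m jog '[[0,0,0,0,0,0,90],[0,0,0,0,0,0,90],[0,0,0,0,0,0,90],[0,0,0,0,0,0,90],[0,0,0,0,0,0,90],[0,0,0,0,0,0,90],[0,0,0,0,0,0,90],[0,0,0,0,0,0,90]]'
python3 -c "
from station import close_job
print(close_job())"
```

```text
t: 28.12
ee_pos: [0.4171, -0.0228, 0.2319]
tool_rot: [3.142, -0.0, 0.0]
wrist_force: [-0.3, 0.5, -0.7]
gripper_width: 0.898
the job is handed in; nothing more can be done
None
```

I placed the dropper bottle in the small dish, then the cap bottle in the middle dish, then the tall bottle in the large dish. The job was handed in at 28 s of the 93 s allowed; it reports no verdict.

- **Bottles:** my last checks put each bottle within about 5 mm of its dish's centre (limit 15 mm). All three looked upright and let go.
- **Bystanders:** the scene camera shows the tube, jar and cup within about 1 mm of where they started.
- **Arm:** it ended clear of everything, at a tool height of 0.23 m, with the wrist force near zero.
- **Disagreements:**
  - The scene camera reads heights 4–7 mm too high, and the cameras differ by 2–4 mm sideways.
  - The last side-camera readings of the jar and cup were about 8 mm (jar) and up to about 20 mm (cup) off the scene camera's. I didn't follow this up. I have no side-camera starting positions for the jar and cup, so only the scene camera confirms they didn't move.

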